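Spring-check both corners of a strand clamp's tilt plate

ROBOT

A 7-joint arm with a two-finger parallel gripper is mounted at the origin on the work surface. World frame = base frame: x ahead of the robot, y to its left, z up, the work surface at z = 0. Lengths are in m, angles in rad, forces in N, time in s.
With the tool pointing down it reaches from about 0.425 to 0.925 m from the base axis. Payload 6.8 kg.
Tool frame: the origin (TCP) lies on the mounting face of the last link; the fingertips stand 173 mm ahead of it and the grasp point (between the pads) lies 155 mm ahead of it; z points along the fingers, y is the line along which they close (so a half turn about z gives the same grasp; the last joint's range is limited). The gripper opens to 85 mm and grips with 20 to 120 N. Pads are 22 mm wide; open, the fingers measure 114 mm over their backs; the gripper's body (76 mm by 85 mm) begins 54 mm behind the grasp point. The pads swing forward as they close: fully open they stand 13 mm farther back than shut.
Start: joints at [-1.431, 0.477, 0.022, 1.555, -0.011, 1.109, -0.083], TCP at [0.166, 0.654, 0.405] pointing down, gripper open.
Joint ranges: [-2.96, 2.96], [-0.34, 2.1], [-1.41, 1.46], [0.24, 2.44], [-1.37, 4.51], [0.17, 1.92], [-2.96, 2.96]. Speed limits (rad/s): [2.39, 2.39, 3.14, 3.14, 3.14, 3.14, 3.14].

INTERFACE

Orientations are given as a unit quaternion [w, x, y, z].
In Python, from station import bot gives the robot as it stands. The module is installed in compiled form; this text tells all that it offers.
- The arm moves only by the shell command python3 -m pendant 'ROWS' [FORCE]. ROWS is JSON, a list of rows, each a list of 5 numbers: the finger opening in m, from 0 to 0.0854, then the shift along the tool's x, y, z in m, then the turn about the tool's z in degrees. In form: [[jaw, x, y, z, yaw], ...]. A call has 1 to 12 rows; each row shifts and turns the commanded pose from where the row before left it, along the tool's axes as they then stand; what a row does not reach is not made up. A row lasts 1/12 s, in which the tool goes at most 41.7 mm and 7.16 degrees, less where a joint would pass 70% of its speed; a pose out of reach is approached as far as the arm can. A call with a gripper value outside its range is refused whole. The fingers move at their own pace and stop on an object; FORCE is the grip in N (left out, the last holds). Time passes only in rows, so rows that do not move let the fingers close. It gives the time, the measured TCP pose, the force, the opening and the grip force at its end, in the units of the state.
- bot.get_obs(): the state, without advancing time (a new reading comes with each control period).
- bot.read_camera(name): name is "side" or "top"; returns (picture, depth): 480x640x3 uint8, blue, green, red; 480x640 float32, m along the optical axis (not along the pixel's ray), 0 where there is no reading.
- bot.camera_model(name): a dict with "intrinsics" (3x3 intrinsics, pixels), "R" (3x3) and "t" (3): a world point X has camera coordinates R X + t. Camera axes: x right, y down, z forward; pixel columns grow to the right and rows downward; lengths in m; the calibration is good to about 2 mm. A picture is of the moment at which its call begins. camera_model takes no time and is no camera call.
- bot.hand_in(): hands the job in; it is judged then, once.
Trained networks look in the newest picture that a camera, given by its name, has taken for a name from the list of things; names that differ only in an ending like _2 or _b are one class to them, and where a whole thing is asked for, a point or a joint stands for the part that bears it (a point fixed in the world has none). Each returns a list of dicts, best first, with "score" (0 to 1); they miss things now and then, are a little off and sometimes report something else, mostly with a low value. They report only what shows in the picture. A call takes as long as a camera call.
- bot.boxes_of(name, camera): "at" ([column, row] in pixels, amid what is visible of it).
- bot.trace(name, camera): "mask" (480x640 bool, what is visible of it) and "at" ([column, row] in pixels, amid what is visible of it).
- bot.pinpoint(name, camera): "at" ([column, row] in pixels: a listed point, or the origin of a listed thing).
The state is a dict: "t": time; "q": joint angles; "joint_vel": joint speeds; "joint_torque": joint torques, N m; "eef_pos": TCP position; "tool_rot": TCP orientation; "contact_force": force on the tool from outside, world axes, zero at the start; "torque": the same for the moment, N m; "gripper_width": opening from 0.0 (shut) to 1.0 (fully open); "grasp_force": force on a finger pad.
Only numpy, scipy, OpenCV 4.12 (cv2) and the standard library are available. Lean on these libraries where they do the work, as an engineer would, in place of code of your own. Each camera call takes 0.05 s, during which the arm holds its last target. There are 200 camera calls.

TASK

Check the springs of the clamp mount's tilt plate: with a fingertip press the corner with the round pad down until its pointer is level with the brass index on its scale, keep it there for about a second without pressing well past it, and let the plate come back up to rest. Then do the same with the corner with the square pad, and finish with the plate released. Only press: do not grip, lift or pull up the plate, do not shift the brass indexes, and leave everything else lying where it is.

Things in the scene. Friction and masses are not known exactly. Their poses are not given: they have to be found in the camera images.
- mount: wooden clamp mount fixed to the bench: base board 200 x 340 x 20 mm with a square tilt plate standing diamond-wise over it. Origin: centre of the board's underside; z up, x away from the robot (within about 30 degrees) towards the plate's corner with the small wing nut, y left along the board's long side. Highest parts: that wing nut, 129 mm, and the scales, 105 mm above the bench
- pivot (a point): ball on a fixed post under the beech tilt plate's nearest corner, 75 mm above the bench. The plate (152 x 152 x 12 mm, top 90 mm above the bench) rests on this ball and on a spring under each of its left and right corners; its far corner carries a small wooden clamp block and wing nut
- round_pad (a point): centre of the top face of the round steel pad (28 mm diameter, 6 mm thick) on the plate's right (mount -y) corner, 106 mm from the pivot, 96 mm above the bench at rest. Spring-backed: the push grows about 0.62 N per mm the pad sinks, from nothing at rest; hard stop about 24 mm down. It springs back when released
- square_pad (a point): centre of the top face of the square steel pad (26 x 26 mm, 6 mm thick) on the plate's left (mount +y) corner, 106 mm from the pivot; otherwise as the round pad. Pressing one pad at its centre barely moves the other corner
- round_pointer (a point): tip of the thin dark steel pointer (4 mm rod) that runs outwards from the round pad's corner and bends across the front of the upright aluminium scale there (34 mm wide, top 105 mm above the bench, 54 mm outwards from the pad's centre). 84 mm above the bench at rest; sinks about 1.58 mm for each mm the pad sinks
- square_pointer (a point): tip of the like pointer of the square pad's corner, in front of that corner's own scale
- round_index_line (a point): tip of the thin brass finger (4 mm high, this point at mid-height) of the brass index tab on the round pad's scale; the tab (14 x 12 mm) sits stiffly on the scale 14 to 26 mm below the pointer's rest height, a different amount each time. Pointer and index are level when their heights are equal
- square_index_line (a point): tip of the brass index finger on the square pad's scale, likewise, set independently
- round_tilt (a joint): tilt of the plate at the round corner, rad: 0 at rest on the springs, grows as the round pad goes down (0.106 m of pad and 0.168 m of pointer per rad), stop at 0.23
- square_tilt (a joint): tilt of the plate at the square corner, rad, likewise for the square pad
- tape: roll of green tape lying flat, 90 mm across, 22 mm high; origin under its centre; not part of the job
- tub: closed white tub with grey lid, 106 mm across, 54 mm high; origin under its centre; not part of the job
- cutters: side cutters with red handles, about 115 mm long, 12 mm high, lying along their x; not part of the job
- clamp_bar: loose wooden clamp bar 35 x 100 x 18 mm with a stud and wing nut, 44 mm high in all; not part of the job
- driver: screwdriver 190 mm long lying along its x, up to about 35 mm high; not part of the job
- wing_nut: spare steel wing nut on its stud, 29 mm high, standing on the mount's base board in front of the pivot post, under the middle of the plate; not part of the job
- spacer: aluminium spacer block 60 x 30 x 12 mm; not part of the job

How it is judged:
On the way, in this order (a step that is already met when the one before it is completed fails the run):
1. the fingers hold the round pad's pointer level with its index (within 4 mm) for half a second (z of round_pointer in the frame of round_index_line between -0.004 and 0.004 m and contact force between the fingers and mount above 1 N), for 0.5 s.
2. the plate is let back up to rest, out of touch (value of joint round_tilt between -0.025 and 0.025 rad and value of joint square_tilt between -0.025 and 0.025 rad and contact force between the fingers and mount below 0.3 N), for 0.2 s.
3. the fingers hold the square pad's pointer level with its index (within 4 mm) for half a second (z of square_pointer in the frame of square_index_line between -0.004 and 0.004 m and contact force between the fingers and mount above 1 N), for 0.5 s.
At the end, for the whole second after the job is handed in: The plate rests level on its springs again (each corner's tilt within 0.025 rad of rest), untouched, after the round pad and then the square pad were each held with the pointer within 4 mm of its index for half a second; brass indexes within 4 mm and all other things within 15 mm of where they were (all of step 2 and distance of each of round_index_line, square_index_line from where it was at the start of the episode below 0.004 m and distance of each of tape, tub, cutters, clamp_bar, driver, wing_nut, spacer from where it was at the start of the episode below 0.015 m).
It fails at once if a pointer is pressed more than 8 mm below its index (z of round_pointer in the frame of round_index_line below -0.008 m or z of square_pointer in the frame of square_index_line below -0.008 m).
It fails at once if a corner of the plate is lifted or pulled up (value of joint any of round_tilt, square_tilt below -0.04 rad).
It fails at once if a brass index is shifted by more than 4 mm (not (distance of each of round_index_line, square_index_line from where it was at the start of the episode below 0.004 m)).
It fails at once if something else is moved more than 15 mm or lifted (distance of any of tape, tub, cutters, clamp_bar, driver, wing_nut, spacer from where it was at the start of the episode above 0.015 m).
It also fails if it takes over 64 s, if anything falls off the work surface, if the arm or the gripper's body presses on something with over 40 N, if the wrist force passes 120 N, or if a joint passes its speed limit or range.

## Working session

There is one attempt and no reset: what is moved stays moved. The work goes in short steps, Python scripts to look and compute and a shell command to move; the robot and the scene stay as the last step left them, time stands still between calls to the robot, and variables do not carry over. Pictures are saved under pics/ and viewed, at most 10 in all, crops included, and the job is handed in when it is done.

```bash
mkdir -p pics
cat > h.py <<'E'
import numpy as np, cv2
from station import bot
def px(name,cam):
    r=bot.pinpoint(name,cam); return (np.array(r[0]['at']),r[0]['score']) if r else (None,0)
def ray(cam,uv):
    m=bot.camera_model(cam);K,R,t=map(np.array,(m['intrinsics'],m['R'],m['t']))
    return -R.T@t, R.T@np.linalg.inv(K)@np.array([uv[0],uv[1],1.])
def at_z(cam,uv,z):
    c,d=ray(cam,uv); return c+d*(z-c[2])/d[2]
def at_d(cam,uv,d): 
    c,r=ray(cam,uv); return c+r*d
def tri(ua,ub):
    c1,d1=ray('side',ua);c2,d2=ray('top',ub)
    s=np.linalg.lstsq(np.c_[d1,-d2],c2-c1,rcond=None)[0]
    p,q=c1+s[0]*d1,c2+s[1]*d2; return (p+q)/2,np.linalg.norm(p-q)
N=['round_pad','square_pad','pivot','round_pointer','square_pointer','round_index_line','square_index_line','mount']
E
python3 - <<'E'
from h import *
np.set_printoptions(precision=4,suppress=True)
print(bot.get_obs())
ims=[]
for c in('side','top'):
    p,d=bot.read_camera(c); cv2.imwrite(f'pics/{c}0.png',p)
    m=bot.camera_model(c); print(c,-np.array(m['R']).T@m['t'],np.array(m['R'])[2])
P={n:[px(n,c) for c in('side','top')] for n in N}
for n in N:
    a,b=P[n]; print(n,a,b, tri(a[0],b[0]) if a[0] is not None and b[0] is not None else '')
E
```

```text
{'t': 0.0, 'q': array([-1.4311,  0.4778,  0.0224,  1.5564, -0.0115,  1.1093, -0.0831]), 'joint_vel': array([-0.0025, -0.0004, -0.0012,  0.0005,  0.0006,  0.0006,  0.0009]), 'joint_torque': array([ -0.001 , -59.646 ,   1.6073, -28.1197,   0.0124,   0.0095,
         0.    ]), 'eef_pos': array([0.1655, 0.6541, 0.4037]), 'tool_rot': array([-0.0001,  0.1236,  0.9923, -0.0009]), 'contact_force': array([-0.5065,  1.0853, -0.1038]), 'torque': array([ 0.0539, -0.0143, -0.0145]), 'grasp_force': 0.0, 'gripper_width': 0.998303707735387}
side [ 0.4726 -1.1786  1.0655] [ 0.0484  0.767  -0.6398]
top [0.3271 0.0141 1.1593] [ 0.1821 -0.0043 -0.9833]
round_pad (array([337.2, 244.7]), 0.84) (array([345.3, 206.9]), 0.72) (array([ 0.5999, -0.0601,  0.0999]), np.float64(0.0012260489458852898))
square_pad (array([318.9, 213.7]), 0.98) (array([281.4, 224. ]), 0.65) (array([0.5587, 0.0905, 0.0957]), np.float64(0.003108296584359542))
pivot (array([303.8, 240.1]), 0.86) (array([318.2, 247.3]), 0.82) (array([0.5085, 0.0029, 0.069 ]), np.float64(0.003271710504706085))
round_pointer (array([354. , 257.7]), 0.76) (array([365.3, 189.8]), 0.88) (array([ 0.6428, -0.1088,  0.0929]), np.float64(0.0020909270807235344))
square_pointer (array([318.4, 199.9]), 0.57) (array([254.3, 219.4]), 0.78) (array([0.5645, 0.1535, 0.1019]), np.float64(0.0029795817374467506))
round_index_line (array([356.4, 262.8]), 0.51) (array([358.8, 191.3]), 0.47) (array([ 0.6504, -0.0962,  0.0612]), np.float64(0.0020391922545838826))
square_index_line (array([303.1, 241. ]), 0.37) (array([253.7, 221.9]), 0.57) (array([ 0.5529,  0.1677, -0.0575]), np.float64(0.08385135916128161))
mount (array([328.7, 254.5]), 0.74) (array([311.2, 223.8]), 0.86) (array([ 0.5829,  0.0208, -0.0078]), np.float64(0.003876278545812301))
```

Run:
```python
import cv2
a=cv2.imread('pics/side0.png');b=cv2.imread('pics/top0.png')
cv2.imwrite('pics/s1.png',cv2.resize(a[160:310,230:430],None,fx=4,fy=4,interpolation=cv2.INTER_CUBIC))
```

```text
(no output)
```

View pics/s1.png

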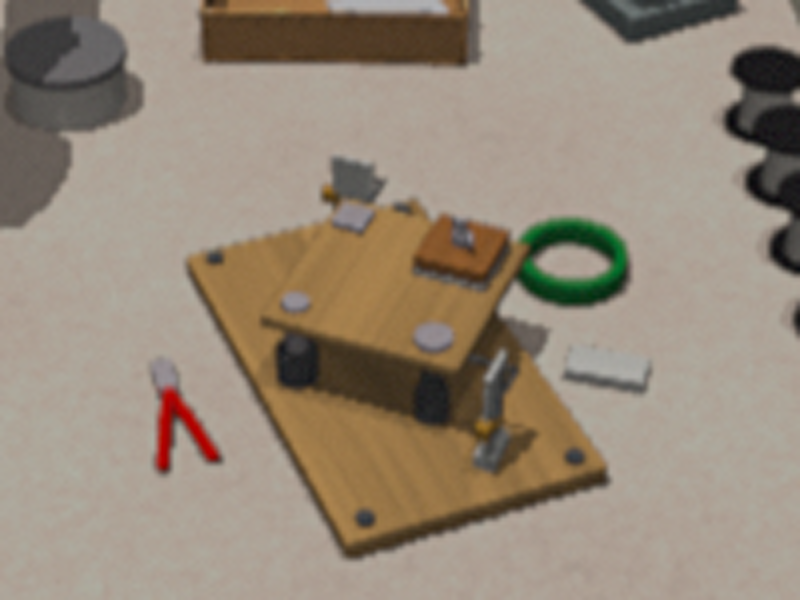

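View pics/top0.png

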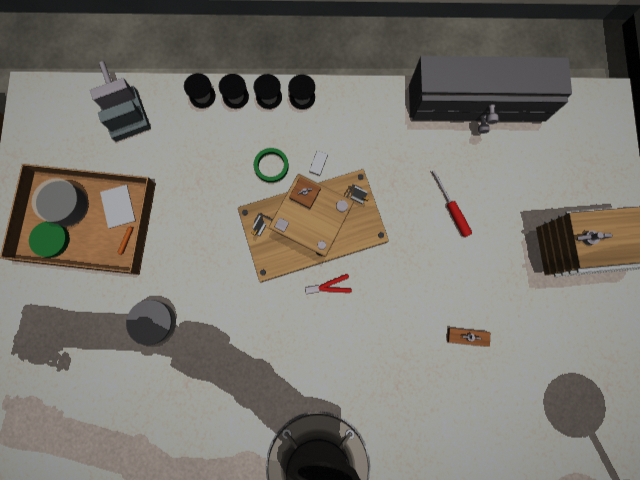

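The side view shows the plate with the round pad at about (338,244), the square pad at about (318,214) and the brass tabs at about (351,267) and (312,208). The top view agrees with these. Next I'll zoom in on the scales.

Run:
```python
from h import *
np.set_printoptions(precision=4,suppress=True)
a=cv2.imread('pics/side0.png');b=cv2.imread('pics/top0.png')
def crop(i,u,v): return cv2.resize(i[v-12:v+13,u-16:u+17],(396,300),interpolation=cv2.INTER_NEAREST)
cv2.imwrite('pics/z1.png',np.vstack([np.hstack([crop(a,354,262),crop(a,316,204)]),np.hstack([crop(b,358,193),crop(b,259,224)])]))
for i,u,v in((a,354,262),(a,316,204),(b,358,193),(b,259,224)):
    h=cv2.cvtColor(i,cv2.COLOR_BGR2HSV)[v-12:v+13,u-16:u+17].astype(int)
    ys,xs=np.where((h[...,1]>165)); print([(x+u-16,y+v-12,*h[y,x]) for x,y in zip(xs,ys)][:40])
print(bot.camera_model('side')['intrinsics'],bot.camera_model('top')['intrinsics'])
```

```text
[(np.int64(349), np.int64(265), np.int64(18), np.int64(166), np.int64(117)), (np.int64(349), np.int64(266), np.int64(20), np.int64(188), np.int64(133)), (np.int64(350), np.int64(266), np.int64(19), np.int64(184), np.int64(151)), (np.int64(351), np.int64(266), np.int64(19), np.int64(173), np.int64(146)), (np.int64(352), np.int64(266), np.int64(19), np.int64(182), np.int64(122)), (np.int64(353), np.int64(266), np.int64(19), np.int64(189), np.int64(89)), (np.int64(349), np.int64(267), np.int64(19), np.int64(182), np.int64(109)), (np.int64(350), np.int64(267), np.int64(19), np.int64(194), np.int64(126)), (np.int64(351), np.int64(267), np.int64(19), np.int64(197), np.int64(131)), (np.int64(352), np.int64(267), np.int64(19), np.int64(187), np.int64(98)), (np.int64(349), np.int64(268), np.int64(19), np.int64(189), np.int64(81)), (np.int64(350), np.int64(268), np.int64(18), np.int64(196), np.int64(91)), (np.int64(351), np.int64(268), np.int64(19), np.int64(188), np.int64(95)), (np.int64(351), np.int64(269), np.int64(19), np.int64(179), np.int64(77))]
[(np.int64(312), np.int64(207), np.int64(19), np.int64(171), np.int64(140)), (np.int64(311), np.int64(208), np.int64(19), np.int64(189), np.int64(108)), (np.int64(312), np.int64(208), np.int64(19), np.int64(202), np.int64(110)), (np.int64(312), np.int64(209), np.int64(19), np.int64(178), np.int64(83)), (np.int64(313), np.int64(209), np.int64(18), np.int64(185), np.int64(80))]
[]
[(np.int64(256), np.int64(232), np.int64(17), np.int64(168), np.int64(70))]
[[533.3604   0.     316.5216]
 [  0.     533.3604 236.6874]
 [  0.       0.       1.    ]] [[461.3234   0.     315.5686]
 [  0.     461.3234 238.1625]
 [  0.       0.       1.    ]]
```

View pics/z1.png

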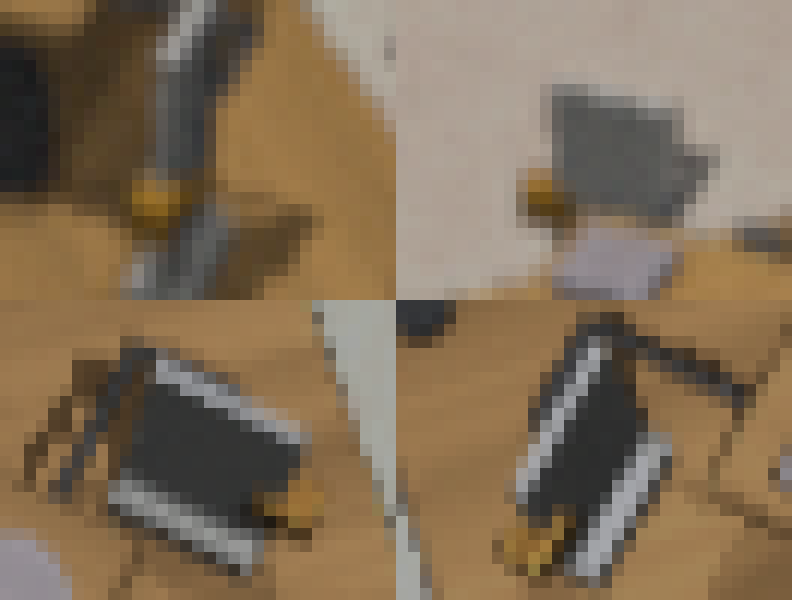

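The tabs are visible. Round scale: side (351,267), top (366,198). Square scale: side (312,208), top (254.5,232). Now I'll fit the mount pose and the index heights.

Run:
```python
from h import *
from scipy.optimize import least_squares
np.set_printoptions(precision=4,suppress=True)
P={'r':((337.2,244.7),(345.3,206.9)),'s':((318.9,213.7),(281.4,224.)),'p':((303.8,235.6),(321.,244.5))}
def w(q,m): # m: mount-relative to pivot
    c,s=np.cos(q[2]),np.sin(q[2]); return np.array([q[0]+c*m[0]-s*m[1],q[1]+s*m[0]+c*m[1],m[2]])
def proj(c,X):
    m=bot.camera_model(c);x=np.array(m['intrinsics'])@(np.array(m['R'])@X+m['t']);return x[:2]/x[2]
d=.106/2**.5
M={'r':(d,-d,.096),'s':(d,d,.096)}
def res(q): return np.concatenate([proj(c,w(q,M[k]))-P[k][i] for k in M for i,c in enumerate(('side','top'))])
s=least_squares(res,[.51,0,.27]);q=s.x;print(q,s.fun)
u=2**-.5
for k,sg,bs,bt in(('r',-1,(351,267),(366,198)),('s',1,(312.2,208),(254.6,232))):
    print(k,'pad',w(q,M[k]))
    T,e=tri(bs,bt); c,sn=np.cos(q[2]),np.sin(q[2]); r=T[:2]-q[:2]; m=np.array([c*r[0]+sn*r[1],-sn*r[0]+c*r[1]])
    print(' tri',T,e,'outward,lateral(inner +x)',m@[u,sg*u],m@[u,-sg*u])
    for lat in (-24,-17,-10,0):
      for out in(.160,.168):
        mm=np.array([u,sg*u])*out+np.array([u,-sg*u])*lat/1000
        for h in(.084,.06):print(' lat',lat,out,h,proj('side',w(q,(*mm,h))),proj('top',w(q,(*mm,h))))
```

```text
[ 0.5073 -0.0051  0.2781] [-0.3451  0.3105 -1.6083  0.1173 -0.3858  0.6424  1.1745 -0.7297]
r pad [ 0.6    -0.0566  0.096 ]
 tri [ 0.6331 -0.1136  0.0627] 0.0021566462301717167 outward,lateral(inner +x) 0.162682864103152 -0.033752604553115746
 lat -24 0.16 0.084 [351.358  258.9285] [362.8933 194.1855]
 lat -24 0.16 0.06 [351.0383 265.3639] [361.8503 196.8696]
 lat -24 0.168 0.084 [354.0693 259.7568] [364.4755 191.4104]
 lat -24 0.168 0.06 [353.7208 266.195 ] [363.4008 194.149 ]
 lat -17 0.16 0.084 [352.3282 257.3757] [360.3502 192.7967]
 lat -17 0.16 0.06 [351.9995 263.8061] [359.3604 195.5083]
 lat -17 0.168 0.084 [355.0323 258.1984] [361.9345 190.0247]
 lat -17 0.168 0.06 [354.6749 264.6317] [360.913  192.7906]
 lat -10 0.16 0.084 [353.292  255.8332] [357.8098 191.4094]
 lat -10 0.16 0.06 [352.9544 262.2585] [356.8732 194.1483]
 lat -10 0.168 0.084 [355.9889 256.6504] [359.3962 188.6405]
 lat -10 0.168 0.06 [355.6228 263.0786] [358.4278 191.4336]
 lat 0 0.16 0.084 [354.6579 253.6472] [354.1854 189.4301]
 lat 0 0.16 0.06 [354.3078 260.0651] [353.3245 192.208 ]
 lat 0 0.168 0.084 [35
[... 492 characters left out ...]
16 0.084 [320.9432 206.3832] [259.7644 219.4251]
 lat -17 0.16 0.06 [320.9403 212.5832] [260.8734 221.6106]
 lat -17 0.168 0.084 [322.0288 204.9859] [256.8875 217.8039]
 lat -17 0.168 0.06 [322.016  211.1781] [258.0561 220.0221]
 lat -10 0.16 0.084 [323.0037 206.9518] [261.271  216.9422]
 lat -10 0.16 0.06 [322.9818 213.1552] [262.3472 219.1775]
 lat -10 0.168 0.084 [324.084  205.5507] [258.396  215.3241]
 lat -10 0.168 0.06 [324.0521 211.7462] [259.5318 217.592 ]
 lat 0 0.16 0.084 [325.9575 207.7669] [263.4178 213.4039]
 lat 0 0.16 0.06 [325.9081 213.9751] [264.4475 215.7101]
 lat 0 0.168 0.084 [327.0299 206.3602] [260.5457 211.7903]
 lat 0 0.168 0.06 [326.9708 212.5606] [261.6349 214.1289]
```

```bash
python3 -m pendant '[[0,-0.027,-0.0265,0,0],[0,-0.027,-0.0265,0,0],[0,-0.027,-0.0265,0,0],[0,-0.027,-0.0265,0,0],[0,-0.027,-0.0265,0,0],[0,-0.027,-0.0265,0,0],[0,-0.027,-0.0265,0,0],[0,-0.027,-0.0265,0,0],[0,-0.027,-0.0265,0,0],[0,-0.027,-0.0265,0,0],[0,-0.027,-0.0265,0,0]]' 20; python3 -m pendant '[[0,-0.027,-0.0265,0,0],[0,-0.027,-0.0265,0,0],[0,-0.027,-0.0265,0,0],[0,-0.027,-0.0265,0,0],[0,-0.027,-0.0265,0,0],[0,-0.027,-0.0265,0,0],[0,-0.027,-0.0265,0,0],[0,-0.027,-0.0265,0,0],[0,-0.027,-0.0265,0,0],[0,-0.027,-0.0265,0,0],[0,0,0,0,0],[0,0,0,0,0]]'
cat >> h.py <<'E'
from scipy.spatial.transform import Rotation as Ro
def go(X): # tool-axis shift bringing the shut fingertip to world X
    o=bot.get_obs(); q=o['tool_rot']; R=Ro.from_quat([*q[1:],q[0]])
    tip=o['eef_pos']+R.apply([0,0,.173]); print('tip',tip,'F',o['contact_force'],'q',o['q'],'t',o['t'],'w',o['gripper_width']); print('shift',R.inv().apply(np.array(X)-tip))
E
python3 -c "
from h import *
np.set_printoptions(precision=4,suppress=True);go([.600,-.058,.10])"
```

```text
t: 1.82
eef_pos: [0.3826, 0.2972, 0.405]
tool_rot: [0.0, 0.124, 0.992, 0.0]
contact_force: [0.6, 0.6, 0.2]
gripper_width: -0.004
grasp_force: 0.0
t: 2.82
eef_pos: [0.5793, -0.0268, 0.4047]
tool_rot: [0.0, 0.126, 0.992, -0.001]
contact_force: [-0.3, 0.8, 0.1]
gripper_width: 0.003
grasp_force: 0.0
tip [ 0.5793 -0.027   0.2317] F [-0.3142  0.7662  0.0984] q [-0.3923  0.3357  0.4185  1.8116 -0.1558  1.0264  1.4045] t 2.8167 w 0.002988867591277345
shift [-0.0277 -0.0247  0.1317]
```

```bash
python3 -m pendant '[[0,-0.0277,-0.0247,0,0],[0,0,0,0.027,0],[0,0,0,0.027,0],[0,0,0,0.027,0],[0,0,0,0.027,0],[0,0,0,0,0],[0,0,0,0,0]]'
python3 - <<'E'
from h import *
np.set_printoptions(precision=4,suppress=True);go([.600,-.058,.10])
I=[]
for c,u,v in(('side',335,235),('top',345,205)):
    p,_=bot.read_camera(c); cv2.imwrite(f'pics/{c}2.png',p); I.append(cv2.resize(p[v-40:v+40,u-40:u+40],(400,400),interpolation=cv2.INTER_CUBIC))
    for n in('round_pad','square_pad','round_pointer','round_index_line'):print(c,n,px(n,c))
cv2.imwrite('pics/c2.png',np.hstack(I))
E
```

```text
t: 3.4
eef_pos: [0.5989, -0.0535, 0.296]
tool_rot: [-0.002, 0.123, 0.992, 0.0]
contact_force: [-1.5, -0.3, 0.6]
gripper_width: 0.002
grasp_force: 0.0
tip [ 0.5984 -0.0534  0.123 ] F [-1.4811 -0.2879  0.6179] q [-0.2992  0.5022  0.3789  1.8521 -0.243   0.8358  1.5265] t 3.4 w 0.0015851632930111628
shift [-0.0028 -0.004   0.023 ]
side round_pad (array([325. , 251.9]), 0.71)
side square_pad (array([317.8, 214.3]), 0.8)
side round_pointer (None, 0)
side round_index_line (array([334.3, 243.8]), 0.56)
top round_pad (None, 0)
top square_pad (array([279.6, 224.9]), 0.92)
top round_pointer (None, 0)
top round_index_line (array([253. , 222.9]), 0.71)
```

View pics/c2.png

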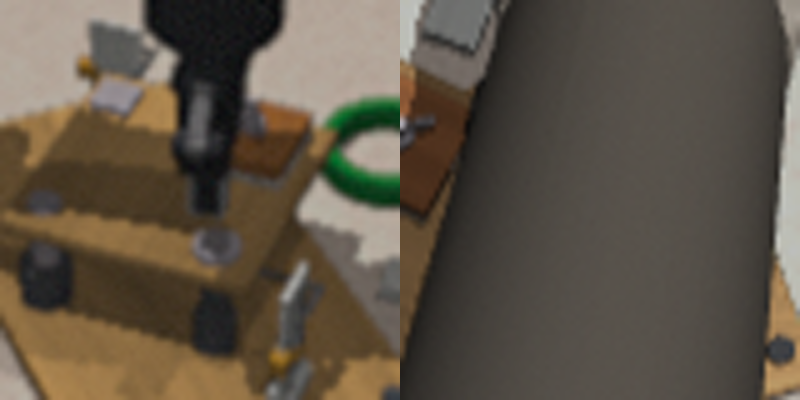

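The side view shows the shut fingertip just above the round pad (tip at (336,237), pad at (338,244)). The round scale and its tab at (351,267) stay in view. I'll press 12 mm first.

```bash
python3 -m pendant '[[0,-0.003,-0.004,0,0],[0,0,0,0.012,0],[0,0,0,0.011,0],[0,0,0,0,0],[0,0,0,0.008,0],[0,0,0,0.008,0],[0,0,0,0,0],[0,0,0,0,0],[0,0,0,0,0]]'
python3 - <<'E'
from h import *
np.set_printoptions(precision=4,suppress=True);go([.600,-.058,.081])
a=cv2.imread('pics/side2.png'); p,_=bot.read_camera('side'); cv2.imwrite('pics/side3.png',p)
for n in('round_pad','round_pointer','round_index_line'):print(n,px(n,'side'))
f=lambda i:cv2.resize(i[235:280,335:380],(400,400),interpolation=cv2.INTER_CUBIC)
cv2.imwrite('pics/c3.png',np.hstack([f(a),f(p)]))
E
```

```text
t: 4.65
eef_pos: [0.602, -0.0599, 0.258]
tool_rot: [0.001, 0.124, 0.992, -0.0]
contact_force: [-0.6, 0.5, 7.0]
gripper_width: 0.002
grasp_force: 3.2
tip [ 0.6023 -0.06    0.085 ] F [-0.5711  0.4726  7.0279] q [-0.2706  0.5582  0.3578  1.8658 -0.2712  0.7635  1.5571] t 4.65 w 0.0023322179251970654
shift [0.0027 0.0014 0.004 ]
round_pad (array([337. , 245.9]), 0.75)
round_pointer (array([352.7, 261.6]), 0.67)
round_index_line (array([358.9, 262.3]), 0.61)
```

View pics/c3.png

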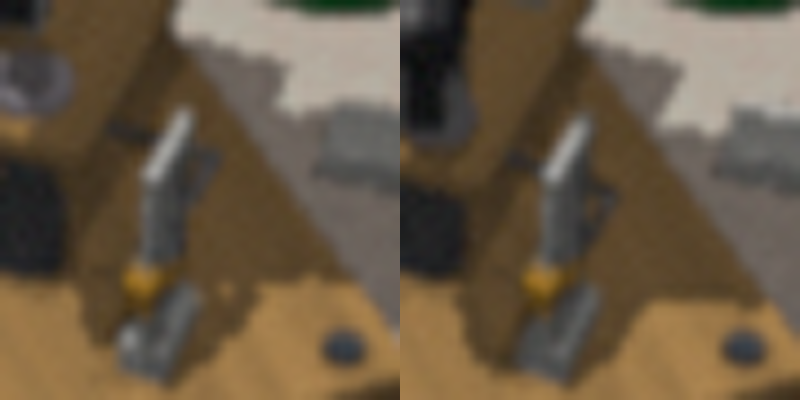

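The right half shows the pointer arm sunk to about (588,238) in crop coordinates. The brass finger at (572,268) is still an estimated 4–6 mm of pointer travel below it. I'll press 2.5–3 mm further and look again.

```bash
python3 -m pendant '[[0,0.001,0.001,0.0015,0],[0,0.001,0,0.0013,0],[0,0,0,0,0],[0,0,0,0,0],[0,0,0,0,0],[0,0,0,0,0],[0,0,0,0,0],[0,0,0,0,0],[0,0,0,0,0],[0,0,0,0,0]]'
python3 - <<'E'
from h import *
np.set_printoptions(precision=4,suppress=True);go([.600,-.058,.081])
I=[cv2.imread('pics/side3.png')]; p=np.mean([bot.read_camera('side')[0] for _ in range(4)],0).astype('uint8'); I.append(p)
for n in('round_pointer','round_index_line'):print(n,px(n,'side'))
f=lambda i:cv2.resize(i[245:275,340:366],(400,462),interpolation=cv2.INTER_CUBIC)
cv2.imwrite('pics/c4.png',np.clip(1.7*np.hstack([f(i) for i in I]),0,255))
E
```

```text
t: 5.68
eef_pos: [0.6014, -0.0594, 0.2563]
tool_rot: [0.003, 0.124, 0.992, -0.001]
contact_force: [2.0, -2.7, 9.1]
gripper_width: 0.001
grasp_force: 4.1
tip [ 0.6024 -0.0597  0.0833] F [ 1.9814 -2.6981  9.0524] q [-0.2718  0.559   0.3574  1.8699 -0.272   0.7545  1.5562] t 5.6833 w 0.0014411018169424572
shift [0.0028 0.001  0.0023]
round_pointer (array([355. , 263.6]), 0.63)
round_index_line (array([355.6, 263. ]), 0.41)[ WARN:0@2.994] global loadsave.cpp:1063 imwrite_ Unsupported depth image for selected encoder is fallbacked to CV_8U.
```

View pics/c4.png

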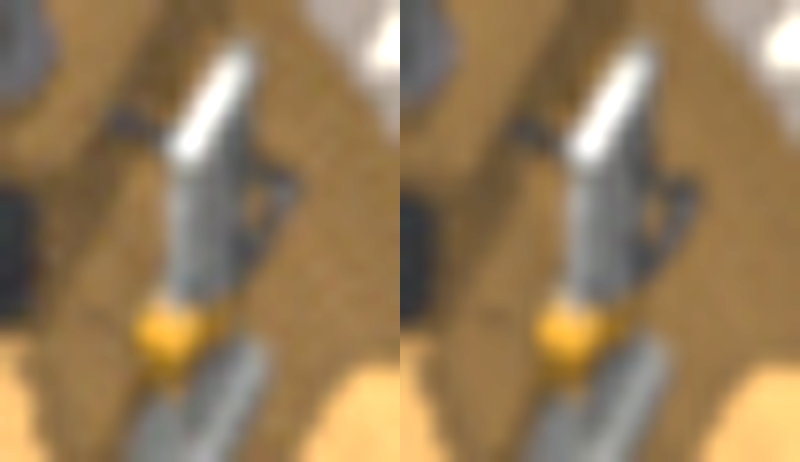

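The pointer rod line, (690,200) to (650,268) in the crop, now runs almost straight into the brass finger at about (630,302), so they're close to level. I'll press 1 mm more, hold, then release.

```bash
python3 -m pendant '[[0,0,0,0.001,0],[0,0,0,0,0],[0,0,0,0,0],[0,0,0,0,0],[0,0,0,0,0],[0,0,0,0,0],[0,0,0,0,0],[0,0,0,0,0],[0,0,0,0,0],[0,0,0,0,0]]'
python3 - <<'E'
from h import *
np.set_printoptions(precision=4,suppress=True);go([.600,-.058,.081])
p=np.mean([bot.read_camera('side')[0] for _ in range(4)],0).astype('uint8')
f=lambda i:cv2.resize(i[250:272,345:361],(436,600),interpolation=cv2.INTER_CUBIC)
cv2.imwrite('pics/c5.png',np.clip(1.7*f(p),0,255).astype('uint8'))
E
```

```text
t: 6.82
eef_pos: [0.6015, -0.0594, 0.2553]
tool_rot: [0.003, 0.124, 0.992, -0.0]
contact_force: [3.0, -3.3, 8.6]
gripper_width: 0.004
grasp_force: 4.4
tip [ 0.6024 -0.0597  0.0823] F [ 2.9812 -3.2903  8.5709] q [-0.2713  0.5603  0.3569  1.8702 -0.2727  0.7528  1.5568] t 6.8167 w 0.004040755563877753
shift [0.0028 0.0011 0.0013]
```

View pics/c5.png

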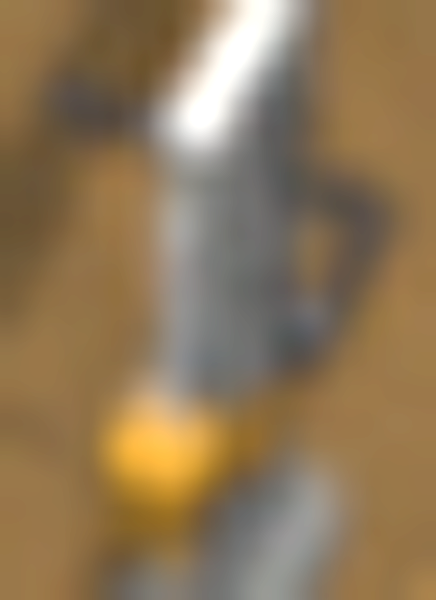

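The crop shows the rod's line meeting the finger within about 1 mm, and it's been held for over 1 s. I'll release it.

```bash
python3 -m pendant '[[0,0,0,0,0],[0,0,0,-0.005,0],[0,0,0,-0.007,0],[0,0,0,-0.015,0],[0,0,0,-0.02,0],[0,0,0,0,0],[0,0,0,0,0],[0,0,0,0,0],[0,0,0,0,0],[0,0,0,0,0]]'; python3 -m pendant '[[0,0.0195,0.033,0,0],[0,0.0195,0.033,0,0],[0,0.0195,0.033,0,0],[0,0.0195,0.033,0,0],[0,0,0,0,0],[0,0,0,0,0],[0,0,0,0,0]]'
python3 - <<'E'
from h import *
np.set_printoptions(precision=4,suppress=True);go([.5585,-0*1+.0885,.10])
I=[]
for c,u,v in(('side',318,205),('top',281,224)):
    p,_=bot.read_camera(c); cv2.imwrite(f'pics/{c}6.png',p); I.append(cv2.resize(p[v-30:v+30,u-30:u+30],(400,400),interpolation=cv2.INTER_CUBIC))
    for n in('round_pad','square_pad','square_pointer','square_index_line'):print(c,n,px(n,c))
cv2.imwrite('pics/c6.png',np.hstack(I))
E
```

```text
t: 7.85
eef_pos: [0.5993, -0.0579, 0.2999]
tool_rot: [-0.001, 0.124, 0.992, -0.0]
contact_force: [-0.9, 0.2, -0.9]
gripper_width: -0.0
grasp_force: 0.0
t: 8.43
eef_pos: [0.5565, 0.0887, 0.3006]
tool_rot: [-0.0, 0.123, 0.992, -0.0]
contact_force: [-0.8, -0.3, -0.5]
gripper_width: -0.005
grasp_force: 0.0
tip [0.5564 0.0886 0.1276] F [-0.8255 -0.3483 -0.4657] q [-0.5599  0.4378  0.3721  1.9398 -0.2151  0.8028  1.254 ] t 8.4333 w -0.004783321092506035
shift [-0.0021  0.0005  0.0276]
side round_pad (array([374.5, 230.3]), 0.72)
side square_pad (array([317.3, 213.9]), 0.79)
side square_pointer (array([321.5, 201.3]), 0.77)
side square_index_line (None, 0)
top round_pad (array([344.4, 205.2]), 0.69)
top square_pad (None, 0)
top square_pointer (None, 0)
top square_index_line (None, 0)
```

View pics/c6.png

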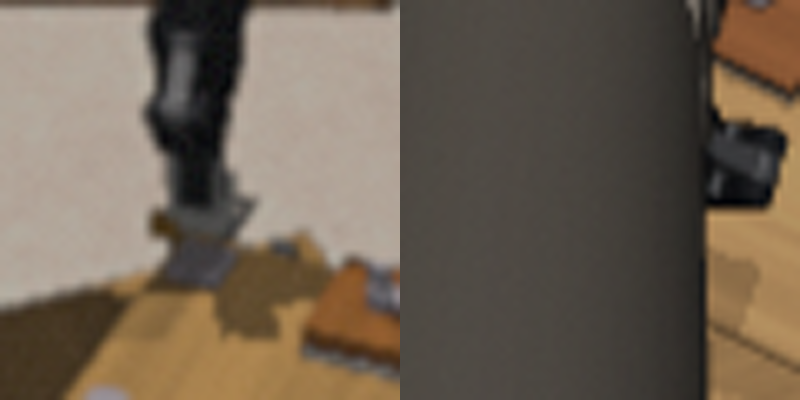

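The fingertip is over the square pad (side about (318,211)) and the tab is still visible at (312,208). The square index is at z ≈ 69 mm, so the drop is about 15 mm and the pad should sink about 9.6 mm, to a tip z of 0.0864.

```bash
python3 -m pendant '[[0,-0.002,0.0005,0.012,0],[0,0,0,0.012,0],[0,0,0,0.009,0],[0,0,0,0.003,0],[0,0,0,0.003,0],[0,0,0,0.002,0],[0,0,0,0,0],[0,0,0,0,0],[0,0,0,0,0]]'
python3 - <<'E'
from h import *
np.set_printoptions(precision=4,suppress=True);go([.5585,.0885,.0864])
I=[cv2.imread('pics/side0.png')]; p=np.mean([bot.read_camera('side')[0] for _ in range(4)],0).astype('uint8'); I.append(p)
f=lambda i:cv2.resize(i[194:219,302:328],(400,385),interpolation=cv2.INTER_CUBIC)
cv2.imwrite('pics/c7.png',np.hstack([f(i) for i in I]))
E
```

```text
t: 9.68
eef_pos: [0.5589, 0.0895, 0.2603]
tool_rot: [0.0, 0.123, 0.992, 0.0]
contact_force: [-0.1, 2.2, 5.1]
gripper_width: -0.003
grasp_force: 2.8
tip [0.559  0.0897 0.0873] F [-0.0998  2.1512  5.0783] q [-0.5361  0.4998  0.3455  1.9577 -0.2487  0.7239  1.2812] t 9.6833 w -0.003344181823178221
shift [ 0.0002 -0.0013  0.0009]
```

View pics/c7.png

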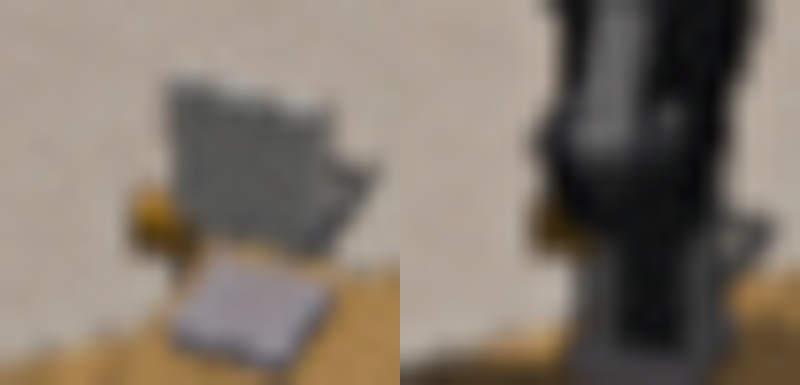

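In the crop the rod's elbow has sunk from (375,168) to (770−400,222), about 13.6 mm, which matches the 8.7 mm sink. My index height estimates lie between 64 and 70 mm, so I'll go to a pointer height of about 66.5 mm (tip z 0.085). That is within 4 mm across the range, and I'll hold there.

```bash
python3 -m pendant '[[0,0,0,0.0012,0],[0,0,0,0.0012,0],[0,0,0,0,0],[0,0,0,0,0],[0,0,0,0,0],[0,0,0,0,0],[0,0,0,0,0],[0,0,0,0,0],[0,0,0,0,0],[0,0,0,0,0],[0,0,0,0,0],[0,0,0,0,0]]'
python3 - <<'E'
from h import *
np.set_printoptions(precision=4,suppress=True);go([.5585,.0885,.085])
p=np.mean([bot.read_camera('side')[0] for _ in range(6)],0).astype('uint8');cv2.imwrite('pics/side8.png',p)
a=cv2.imread('pics/side0.png')
# brass centroids by saturation weight, all of the tab, both sides (rest picture)
for u,v in((351,267),(312,208)):
    w=a[v-6:v+7,u-6:u+7].astype(float); b=w[...,0]; r=w[...,2]
    k=np.clip((r-b)/(r+1)-.62,0,None)*(r>60); Y,X=np.mgrid[v-6:v+7,u-6:u+7]; print((k*X).sum()/k.sum(),(k*Y).sum()/k.sum())
E
```

```text
t: 10.88
eef_pos: [0.559, 0.0896, 0.2582]
tool_rot: [0.001, 0.123, 0.992, 0.001]
contact_force: [-0.7, 2.4, 6.8]
gripper_width: -0.001
grasp_force: 3.5
tip [0.5592 0.0899 0.0852] F [-0.7083  2.3959  6.7844] q [-0.5348  0.503   0.3439  1.9586 -0.2506  0.7192  1.2827] t 10.8833 w -0.001128188252829666
shift [ 0.0004 -0.0015  0.0002]
350.5504725233566 267.0000710145314
311.91811036436303 208.18548250174103
```

Pointer is at about 67 mm and held. I'll add a small extra step (0.8 mm of pad) to cover the low end of the estimates, hold, then release.

```bash
python3 -m pendant '[[0,0,0,0.0008,0],[0,0,0,0,0],[0,0,0,0,0],[0,0,0,0,0],[0,0,0,0,0],[0,0,0,0,0],[0,0,0,0,0],[0,0,0,0,0],[0,0,0,0,0],[0,0,0,0,0]]'; python3 -m pendant '[[0,0,0,-0.005,0],[0,0,0,-0.007,0],[0,0,0,-0.015,0],[0,0,0,-0.03,0],[0,0,0,-0.03,0],[0,0,0,-0.03,0],[0,0,0,0,0],[0,0,0,0,0],[0,0,0,0,0]]'
python3 - <<'E'
from h import *
np.set_printoptions(precision=4,suppress=True);go([.55,.08,.2])
p=bot.read_camera('side')[0];cv2.imwrite('pics/side9.png',p)
a=cv2.imread('pics/side0.png')
f=lambda i:cv2.resize(i[190:290,270:370],(400,400),interpolation=cv2.INTER_CUBIC)
cv2.imwrite('pics/c9.png',np.hstack([f(a),f(p)]))
E
```

```text
t: 12.02
eef_pos: [0.5591, 0.0897, 0.2575]
tool_rot: [0.001, 0.123, 0.992, 0.001]
contact_force: [-0.6, 2.6, 7.7]
gripper_width: -0.0
grasp_force: 3.7
t: 12.77
eef_pos: [0.558, 0.0887, 0.3732]
tool_rot: [-0.001, 0.124, 0.992, -0.0]
contact_force: [0.1, -0.0, -0.5]
gripper_width: 0.0
grasp_force: 0.0
tip [0.5578 0.0886 0.2002] F [ 0.112  -0.0157 -0.5187] q [-0.5925  0.3457  0.4073  1.8772 -0.1653  0.9529  1.2123] t 12.7667 w 0.00035340813169586606
shift [ 0.0054 -0.0103  0.0002]
```

View pics/c9.png

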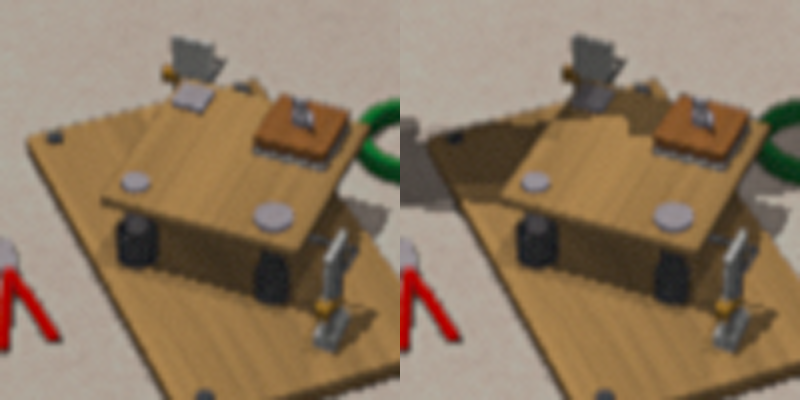

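The picture matches the start: the plate is level, both tabs are unmoved ((351,267) and (312,208)), and nothing else has shifted. I'll hand in.

```bash
python3 -c "
from station import bot
print(bot.hand_in())"
```

```text
the job is handed in; nothing more can be done
None
```

I pressed and held the round pad and then the square pad at their indexes, released the plate to rest, and handed the job in (no verdict was returned). The round hold looked level to about 1 mm; the square pointer was hidden, so I held at estimated heights of about 70, 67 and 66 mm to cover its index range.

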